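Kit the crate latch under the caddy flap

TASK

Put the pale blue crate latch away in the grey parts caddy: lift the white hinged flap well clear (to upright or beyond), turn the latch to match the yellow-floored cutout in the black foam and press it in fully home, fin up, then close the flap completely and let go of it. Leave the egg, the brass plug and the basket clip where they are.

Things in the scene. Friction and masses are not known exactly. Their poses are not given: they have to be found in the camera images.
- caddy: Grey parts caddy, fixed, 130 mm (its x) by 220 mm (its y). Origin: centre of its underside, z up. Its -x side is the low front (45 mm high), roughly towards the robot; its +x side the 78 mm high back wall that carries the flap hinge. End walls (5 mm thick, at y = +-107 mm) are 78 mm high. Inside, a black foam bed has its top 45 mm above the origin.
- recess (a point): Middle of the main bar of the L-shaped cutout, on its yellow floor, 31 mm above the caddy's underside, 13 mm in front (-x) of its middle; axes as the caddy's. 14 mm deep, walls 2 mm clear of the latch all round, top 4 mm a sloping lip. Runs along caddy y, toe pocket to +x at the +y end. With the latch home, its origin and axes coincide with this point's; it fits no other way round.
- flap (a joint): Angle of the white flap, rad: 0 closed (level, 82 mm above the caddy's underside), growing as its front edge rises and swings back, stop at 1.95. It starts closed or slightly ajar. A stiff hinge (about 0.28 N m of friction) holds it wherever it is left. It weighs 200 g. It closes fully only over a latch that is seated.
- flap_hinge (a point): Middle of the flap's hinge line, which runs along the caddy's y, 62.5 mm behind the caddy's middle and 82 mm above its underside. Axes turn with the flap.
- flap_handle (a point): Middle of the flap's dark round bar: 12 mm thick, 98 mm clear length, along caddy y. Closed, it is 146 mm in front of (-x) and 37 mm above the hinge line; it turns with the flap. 25 mm are free below and beside it: pinch it from above, across the bar, at any flap angle; the hand can keep pointing down as the bar turns in its grip. Flap plate: 5 mm thick, front edge 126 mm from the hinge.
- latch: Pale blue plastic crate latch, about 90 g, loose, lying flat, fin up, any yaw. An L of 16 mm thick plastic: main bar 32 mm (its x) by 120 mm (its y), with a toe 28 mm wide at the +y end reaching 26 mm further to +x (toe: x 16 to 42, y 32 to 60 mm). Origin: centre of the main bar's underside, z up.
- latch_fin (a point): Top grip region of the latch's upright thumb fin: 14 mm thick (latch y), 32 mm wide (latch x), standing from 16 to 44 mm above the latch's underside, centred at latch x 0, y 6 mm. This point is its top middle. The latch is best held by the fin, fingers closing along latch y.
- egg: White ceramic marker egg, 45 mm wide, 58 mm tall, standing on its flat foot; bystander. Origin under its centre.
- plug: Brass humidity plug, 52 mm wide, 62 mm tall, standing; bystander. Origin under its centre.
- clip: Flat steel hatch basket clip, two prongs, 55 by 97 mm, 14 mm high; bystander. Origin at its underside near the middle.

How it is judged:
By the outcome, as a careful person would: the job done as asked, in the order asked, and still so for the second after the job is handed in, with the robot touching nothing.
It also fails if it takes over 72 s, if anything falls off the work surface, if the arm or the gripper's body presses on something with over 40 N, if the wrist force passes 120 N, or if a joint passes its speed limit or range.

ROBOT

A 6-joint arm with a two-finger parallel gripper is mounted at the origin on the work surface. World frame = base frame: x ahead of the robot, y to its left, z up, the work surface at z = 0. Lengths are in m, angles in rad, forces in N, time in s.
With the tool pointing down it reaches from about 0.35 to 0.975 m from the base axis. Payload 4.9 kg.
Tool frame: the origin (TCP) lies between the finger pads; the fingertips stand 22 mm ahead of it and the grasp point (between the pads) lies 3 mm ahead of it; z points along the fingers, y is the line along which they close (so a half turn about z gives the same grasp; the last joint's range is limited). The gripper opens to 85 mm and grips with 20 to 120 N. Pads are 22 mm wide; open, the fingers measure 114 mm over their backs; the gripper's body (76 mm by 85 mm) begins 54 mm behind the grasp point. The pads swing forward as they close: fully open they stand 13 mm farther back than shut.
Start: joints at [-1.337, 0.053, 1.613, -0, 1.476, -0.119], TCP at [0.216, -0.586, 0.253] pointing down, gripper open.
Joint ranges: [-3.01, 3.01], [-1.01, 2.22], [0.06, 2.58], [-1.02, 4.17], [0.09, 2.62], [-3.14, 3.14]. Speed limits (rad/s): [2.57, 2.57, 3.14, 3.14, 3.14, 3.14].

INTERFACE

Orientations are given as a unit quaternion [w, x, y, z].
In Python, from plant import state, grab_frame, get_calibration, job_done, recognise, regions_of gives the robot as it stands.
- The arm moves only by the tool apply_moves, never from a script. Its argument "targets" is a list of rows, each an object with "translation": the shift along the tool's x, y, z normalised to -1 to 1, where 1 is 100 mm, a list of three; "twist": the turn about the tool's z normalised to -1 to 1, where 1 is 0.1 rad; "hand": the opening, from 0 (shut) to 1 (fully open). A call has 1 to 8 rows; each row shifts and turns the commanded pose from where the row before left it, along the tool's axes as they then stand; what a row does not reach is not made up. A row lasts 1/10 s, in which the tool goes at most 50 mm and 8.59 degrees, less where a joint would pass 70% of its speed; a pose out of reach is approached as far as the arm can. A call with a number of a shift or a turn outside -1 to 1 is refused whole. A call with a gripper value outside its range is refused whole. The fingers move at their own pace and stop on an object; the grip force is fixed at half the most. Time passes only in rows, so rows that do not move let the fingers close. It gives the time, the measured TCP pose, the force, the opening and the grip force at its end, in the units of the state.
- state(): the state, without advancing time (a new reading comes with each control period).
- grab_frame(name): name is "scene" or "side" or "wrist"; returns the picture (400x640x3 uint8, red, green, blue); there is no depth.
- get_calibration(name): a dict with "camera_matrix" (3x3 intrinsics, pixels), "pose" (4x4, takes a point from camera to world coordinates). Camera axes: x right, y up, looking along -z (the intrinsics and any distortion apply to the point x, -y, -z); pixel columns grow to the right and rows downward; lengths in m; the calibration is good to about 2 mm. A picture is of the moment at which its call begins: read the wrist's pose just before it. get_calibration takes no time and is no camera call; for the wrist camera it gives the pose at the moment of the call.
- job_done(): hands the job in; it is judged then, once.
Trained networks look in the newest picture that a camera, given by its name, has taken for a name from the list of things; names that differ only in an ending like _2 or _b are one class to them, and where a whole thing is asked for, a point or a joint stands for the part that bears it (a point fixed in the world has none). Each returns a list of dicts, best first, with "score" (0 to 1); they miss things now and then, are a little off and sometimes report something else, mostly with a low value. They report only what shows in the picture. A call takes as long as a camera call.
- recognise(camera, query): "point" ([x, y, z] in m, in world coordinates, good to about 4 mm: the middle of the surface that is visible of it).
- regions_of(camera, query): "pixels" (400x640 bool, what is visible of it).
The state is a dict: "time": time; "joint_pos": joint angles; "joint_vel": joint speeds; "joint_efforts": joint torques, N m; "tool_pos": TCP position; "tool_rot": TCP orientation; "contact_force": force on the tool from outside, world axes, zero at the start; "ft_torque": the same for the moment, N m; "gripper_width": opening from 0.0 (shut) to 1.0 (fully open); "grasp_force": force on a finger pad.
Only numpy, scipy, OpenCV 4.12 (cv2) and the standard library are available. Lean on these libraries where they do the work, as an engineer would, in place of code of your own. Each camera call takes 0.05 s, during which the arm holds its last target. There are 200 camera calls.

## Working session

There is one attempt and no reset: what is moved stays moved. The work goes in short steps, Python scripts to look and compute and a tool call to move; the robot and the scene stay as the last step left them, time stands still between calls to the robot, and variables do not carry over. Pictures are saved under pics/ and viewed, at most 13 in all, crops included, and the job is handed in when it is done.

Besides the shell and the picture viewer there is one more tool, called as name(argument=value, ...) on one line, values as JSON. apply_moves: Moves the arm, as the interface text tells. Its arguments: {"type":"object","properties":{"targets":{"type":"array"}},"required":["targets"]}

```bash
mkdir -p pics; ls; cat > h.py <<'E'
import numpy as np, cv2
from plant import *
def look(*cams):
    for c in cams:
        import os
        n=f"pics/{c}_{len(os.listdir('pics'))}.png"; cv2.imwrite(n,grab_frame(c)[:,:,::-1]); print(n)
def ray(cam,px,z,cal=None):
    cal=cal or get_calibration(cam);K=np.array(cal["camera_matrix"]);T=np.array(cal["pose"])
    d=cv2.undistortPoints(np.array([[px]],float),K,np.array(cal.get("distortion",[0,0,0,0.]),float))[0,0]
    d=T[:3,:3]@np.array([d[0],-d[1],-1]);o=T[:3,3]
    return o+d*(z-o[2])/d[2]
def proj(cam,P,cal=None):
    cal=cal or get_calibration(cam);K=np.array(cal["camera_matrix"]);T=np.array(cal["pose"])
    p=(np.array(P)-T[:3,3])@T[:3,:3]; p=p*[1,-1,-1]; p=p@K.T; return p[:,:2]/p[:,2:]
E
python3 - <<'E'
from h import *
look("scene","side")
for c in ("scene","side"):
    print(c,get_calibration(c).keys(),np.round(get_calibration(c)["pose"],3).tolist())
    for q in ("caddy","flap","flap_handle","latch","latch_fin","egg","plug","clip"):
        print(q,[(np.round(r["point"],3).tolist(),round(r["score"],2)) for r in recognise(c,q)][:2])
s=state();print(s["tool_rot"],s["time"],s["gripper_width"])
E
```

```text
pics
pics/scene_0.png
pics/side_1.png
scene dict_keys(['camera_matrix', 'pose']) [[0.868, -0.316, 0.383, 1.007], [0.496, 0.531, -0.686, -0.772], [0.013, 0.786, 0.618, 0.796], [0.0, 0.0, 0.0, 1.0]]
caddy [([0.519, 0.117, 0.086], 0.86)]
flap []
flap_handle [([0.497, 0.142, 0.093], 0.57)]
latch [([0.532, -0.174, 0.022], 0.62)]
latch_fin [([0.531, -0.173, 0.021], 0.65)]
egg [([0.521, -0.407, 0.046], 0.62)]
plug [([0.579, 0.36, 0.034], 0.68)]
clip [([0.712, -0.037, 0.017], 0.51)]
side dict_keys(['camera_matrix', 'pose']) [[-0.888, 0.308, -0.34, 0.107], [-0.459, -0.57, 0.681, 0.926], [0.016, 0.761, 0.648, 0.997], [0.0, 0.0, 0.0, 1.0]]
caddy [([0.52, -0.154, 0.02], 0.58)]
flap [([0.497, 0.169, 0.091], 0.68)]
flap_handle [([0.497, 0.168, 0.089], 0.69)]
latch [([0.52, -0.155, 0.017], 0.55)]
latch_fin [([0.517, -0.155, 0.025], 0.93)]
egg [([0.512, -0.385, 0.044], 0.45)]
plug [([0.569, 0.385, 0.041], 0.79)]
clip [([0.707, -0.03, 0.013], 0.72), ([0.501, 0.164, 0.094], 0.49)]
[-8.31606975e-06  9.84482460e-01  1.75483010e-01  7.50300701e-06] 0.9 0.9976672668570995
```

View pics/scene_0.png

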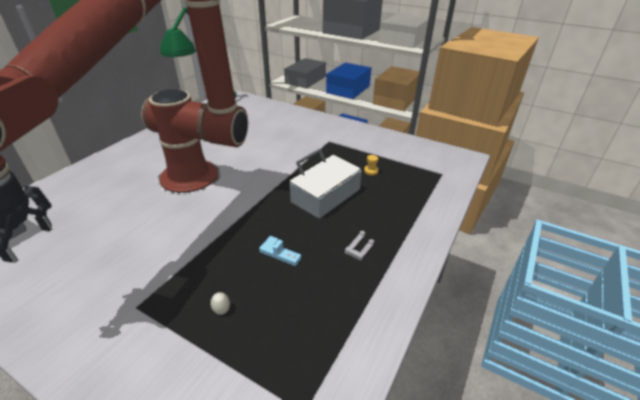

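View pics/side_1.png

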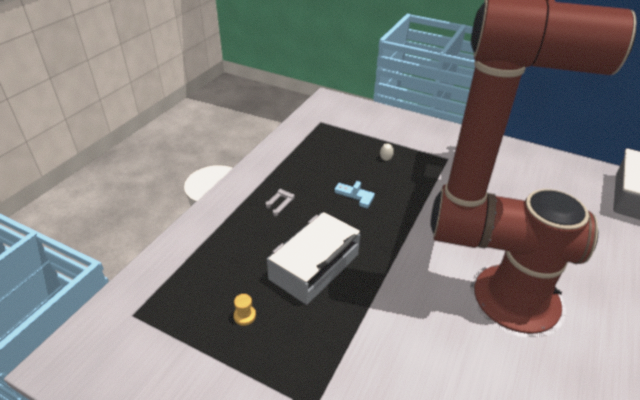

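The scene picture shows the closed caddy at (325,185), with its handle on the robot side, and the latch at (280,250). In the side picture they are at (313,255) and (355,192). Next I'll go above the latch for a wrist view.

```bash
cat >> h.py <<'E'
from scipy.spatial.transform import Rotation as R
def rot(q): return R.from_quat(np.r_[q[1:],q[0]]).as_matrix()
def tyaw():
    m=rot(state()["tool_rot"]);return np.arctan2(m[1,0],m[0,0])   # world yaw of tool x
def plan(*wps,step=.05,n=None,start=None):
    """wps: (x,y,z,yaw of tool x); prints rows [tx,ty,tz,twist]"""
    p,y=(np.array(state()["tool_pos"]),tyaw()) if start is None else (np.array(start[:3]),start[3])
    for w in wps:
        d=np.array(w[:3])-p; dy=w[3]-y
        k=n or int(max(np.ceil(np.linalg.norm(d)/step-.02),np.ceil(abs(dy)/.1-.02),1))
        for i in range(k):
            m=np.array([[np.cos(y),np.sin(y),0],[np.sin(y),-np.cos(y),0],[0,0,-1]])
            print(np.round(np.r_[m.T@(d/k)*10,-dy/k*10],3).tolist())
            y+=dy/k
        print('--');p,y=np.array(w[:3]),w[3]
def st():
    s=state();print("t",round(s["time"],2),"pos",np.round(s["tool_pos"],4),"yaw",round(tyaw(),3),"F",np.round(s["contact_force"],1),"w",round(s["gripper_width"],3),"g",round(s["grasp_force"],1),"tilt",np.round(rot(s["tool_rot"])[2],3),"j",np.round(s["joint_pos"],2))
E
python3 - <<'E'
from h import *
st()
c=np.array(get_calibration("wrist")["pose"]);m=rot(state()["tool_rot"])
print(np.round(m.T@(c[:3,3]-state()["tool_pos"]),3),np.round(m.T@c[:3,:3],2).tolist(),get_calibration("wrist")["camera_matrix"])
plan((.45,-.2,.40,.353))
E
```

```text
t 0.9 pos [ 0.216  -0.5865  0.2533] yaw 0.353 F [ 0.   0.1 -0.5] w 0.998 g 0.0 tilt [ 0. -0. -1.] j [-1.34  0.05  1.61  0.    1.48 -0.12]
[ 0.084 -0.    -0.12 ] [[0.0, 0.95, 0.32], [1.0, -0.0, -0.0], [0.0, 0.32, -0.95]] [[354.60855901   0.         315.81508479]
 [  0.         354.60855901 201.48986505]
 [  0.           0.           1.        ]]
[0.353, -0.282, -0.147, -0.0]
[0.353, -0.282, -0.147, -0.0]
[0.353, -0.282, -0.147, -0.0]
[0.353, -0.282, -0.147, -0.0]
[0.353, -0.282, -0.147, -0.0]
[0.353, -0.282, -0.147, -0.0]
[0.353, -0.282, -0.147, -0.0]
[0.353, -0.282, -0.147, -0.0]
[0.353, -0.282, -0.147, -0.0]
[0.353, -0.282, -0.147, -0.0]
--
```

apply_moves(targets=[{"translation": [0.35, -0.28, -0.15], "twist": 0, "hand": 1}, {"translation": [0.35, -0.28, -0.15], "twist": 0, "hand": 1}, {"translation": [0.35, -0.28, -0.15], "twist": 0, "hand": 1}, {"translation": [0.35, -0.28, -0.15], "twist": 0, "hand": 1}, {"translation": [0.35, -0.28, -0.15], "twist": 0, "hand": 1}, {"translation": [0.35, -0.28, -0.15], "twist": 0, "hand": 1}, {"translation": [0.35, -0.28, -0.15], "twist": 0, "hand": 1}, {"translation": [0.35, -0.28, -0.15], "twist": 0, "hand": 1}])

```text
time: 1.7
tool_pos: [0.4018, -0.2778, 0.3742]
tool_rot: [0.0, 0.985, 0.175, 0.0]
contact_force: [0.3, -0.1, -0.0]
gripper_width: 0.996
grasp_force: 0.0
```

apply_moves(targets=[{"translation": [0.35, -0.28, -0.15], "twist": 0, "hand": 1}, {"translation": [0.35, -0.28, -0.15], "twist": 0, "hand": 1}, {"translation": [0, 0, 0], "twist": 0, "hand": 1}, {"translation": [0, 0, 0], "twist": 0, "hand": 1}])

```text
time: 2.1
tool_pos: [0.448, -0.2022, 0.4038]
tool_rot: [0.001, 0.984, 0.177, 0.0]
contact_force: [0.1, -1.0, 0.3]
gripper_width: 1.003
grasp_force: 0.0
```

```bash
python3 - <<'E'
from h import *
st();look("wrist")
for q in ("latch","latch_fin"):
    print(q,[(np.round(r["point"],4).tolist(),round(r["score"],2)) for r in recognise("wrist",q)][:2])
m=regions_of("wrist","latch")[0]["pixels"].astype(np.uint8)
c=max(cv2.findContours(m,0,2)[0],key=cv2.contourArea)
np.save("latch_c.npy",c[:,0]);print(cv2.approxPolyDP(c,4,True)[:,0].tolist())
plan((.42,.12,.42,.1))
E
```

```text
t 2.1 pos [ 0.448  -0.2022  0.4038] yaw 0.355 F [ 0.1 -1.   0.3] w 1.003 g 0.0 tilt [ 0.     0.001 -1.   ] j [-0.58 -0.31  1.7  -0.    1.75  0.64]
pics/wrist_2.png
latch [([0.5202, -0.167, 0.019], 0.85)]
latch_fin [([0.5227, -0.1627, 0.0188], 0.95)]
[[316, 26], [295, 95], [277, 91], [272, 106], [306, 121], [311, 119], [336, 35]]
[0.123, -0.448, -0.025, 0.358]
[0.107, -0.452, -0.025, 0.358]
[0.09, -0.455, -0.025, 0.358]
[0.074, -0.458, -0.025, 0.358]
[0.058, -0.461, -0.025, 0.358]
[0.041, -0.462, -0.025, 0.358]
[0.025, -0.464, -0.025, 0.358]
--
```

View pics/wrist_2.png

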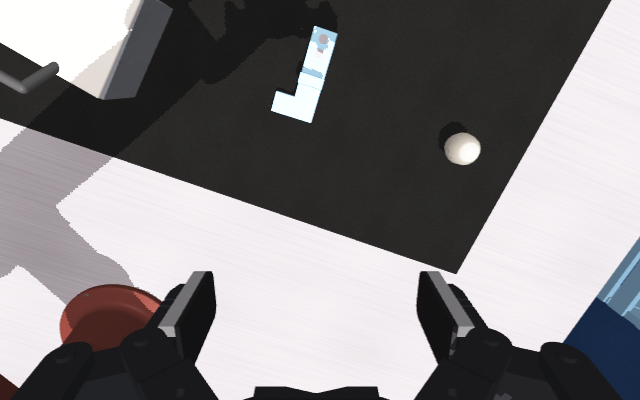

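apply_moves(targets=[{"translation": [0.12, -0.45, -0.02], "twist": 0.36, "hand": 1}, {"translation": [0.11, -0.45, -0.02], "twist": 0.36, "hand": 1}, {"translation": [0.09, -0.45, -0.02], "twist": 0.36, "hand": 1}, {"translation": [0.07, -0.46, -0.02], "twist": 0.36, "hand": 1}, {"translation": [0.06, -0.46, -0.02], "twist": 0.36, "hand": 1}, {"translation": [0.04, -0.46, -0.02], "twist": 0.36, "hand": 1}, {"translation": [0.02, -0.46, -0.02], "twist": 0.36, "hand": 1}, {"translation": [0, 0, 0], "twist": 0, "hand": 1}])

```text
time: 3.1
tool_pos: [0.4189, 0.1231, 0.4171]
tool_rot: [-0.001, 0.999, 0.053, -0.0]
contact_force: [1.0, 0.1, -0.1]
gripper_width: 1.001
grasp_force: 0.0
```

```bash
python3 - <<'E'
from h import *
st();look("wrist")
for q in ("caddy","flap","flap_handle"):
    print(q,[(np.round(r["point"],4).tolist(),round(r["score"],2)) for r in recognise("wrist",q)][:2])
for q in ("flap","flap_handle","caddy"):
    r=regions_of("wrist",q)
    if not r: print(q,"none");continue
    m=r[0]["pixels"].astype(np.uint8)
    c=max(cv2.findContours(m,0,2)[0],key=cv2.contourArea)
    print(q,cv2.approxPolyDP(c,4,True)[:,0].tolist())
E
```

```text
t 3.1 pos [0.4189 0.1231 0.4171] yaw 0.106 F [ 1.   0.1 -0.1] w 1.001 g 0.0 tilt [-0.    -0.001 -1.   ] j [ 0.11 -0.45  1.78  0.    1.81  1.58]
pics/wrist_3.png
caddy [([0.5018, 0.1586, 0.0891], 0.65)]
flap [([0.5023, 0.1607, 0.0882], 0.85)]
flap_handle [([0.4984, 0.158, 0.0904], 0.64)]
flap [[218, 0], [197, 101], [233, 114], [227, 138], [319, 167], [326, 165], [332, 144], [367, 154], [401, 58], [239, 0]]
flap_handle [[218, 0], [197, 100], [234, 114], [226, 137], [319, 167], [325, 165], [332, 144], [366, 154], [401, 58], [238, 0]]
caddy [[218, 0], [198, 101], [234, 114], [226, 136], [320, 167], [332, 145], [366, 154], [402, 53], [383, 42], [278, 9], [266, 0]]
```

View pics/wrist_3.png

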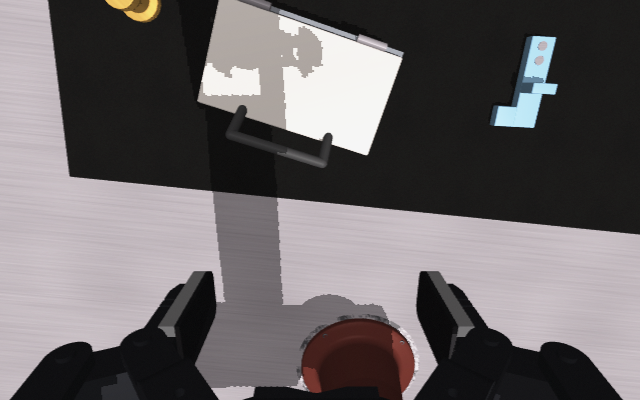

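The wrist pictures show the flap's front corners at (197,101) and (367,154), and its rear right corner at (403,53). The handle bar runs from (228,135) to (325,163). In wrist_2 the latch's bar end is at (316,26)-(338,35) and the other end at (311,122), with the toe at (272,106).

```bash
cat >> h.py <<'E'
from scipy.optimize import least_squares
def fit2(model,px,cal,x0):
    """planar pose (x,y,yaw) of model points (3D, base z=0)"""
    f=lambda v:(proj("",[[v[0]+np.cos(v[2])*a-np.sin(v[2])*b,v[1]+np.sin(v[2])*a+np.cos(v[2])*b,c] for a,b,c in model],cal)-px).ravel()
    r=least_squares(f,x0);return r.x,np.round(r.fun.reshape(-1,2),1)
E
python3 - <<'E'
from h import *
cal=get_calibration("wrist")
# caddy+flap; unknown flap angle & half width
def pts(v):
    x,y,th,a,hw=v
    def fl(px,py,pz): # hinge frame
        X=.0625+px*np.cos(a)+pz*np.sin(a); Z=.082-px*np.sin(a)+pz*np.cos(a)
        return [x+np.cos(th)*X-np.sin(th)*py,y+np.sin(th)*X+np.cos(th)*py,Z]
    return [fl(-.126,hw,.0025),fl(-.126,-hw,.0025),fl(0,-hw,.0025),fl(-.146,.049+.006,.037),fl(-.146,-.049-.006,.037)]
px=np.array([[197,101],[367,154],[403,54],[230,134],[325,161]])
r=least_squares(lambda v:(proj("",pts(v),cal)-px).ravel(),[.52,.15,0,.02,.105]);print(np.round(r.x,4),np.round(r.fun.reshape(-1,2),1).tolist())
print("ends",np.round([ray("wrist",p,.084) for p in px[:3]],4).tolist(),[ray("wrist",p,.119).round(4).tolist() for p in px[3:]])
# latch from this image
m=[(-.016,-.06,.016),(.016,-.06,.016),(-.016,.06,.016),(.042,.06,.016),(.042,.032,.016)]
print(fit2(m,np.array([[556,38],[528,36],[534,128],[491,125],[496,106]]),cal,[.52,-.16,3]))
E
```

```text
[ 0.505   0.1474 -0.2051  0.0941  0.1087] [[0.2, 0.7], [0.6, 1.3], [-0.2, -1.0], [0.9, -1.2], [-1.5, 0.4]]
ends [[0.4655, 0.2706, 0.084], [0.4208, 0.0527, 0.084], [0.5434, 0.0276, 0.084]] [[0.4348, 0.2215, 0.119], [0.4138, 0.1074, 0.119]]
(array([ 0.52895949, -0.17207403,  1.62269476]), array([[-2.2, -0.8],
       [ 2.2,  0. ],
       [-1.9, -0.2],
       [ 1.4,  0.9],
       [ 0.5, -0. ]]))
```

```bash
cat >> h.py <<'E'
CAD=[.505,.1474,-.2051]
def bar(a,cad=None,dz=.003):
    x,y,t=cad or CAD; X=.0625-.1506*np.cos(a+.248)
    return (x+np.cos(t)*X,y+np.sin(t)*X,.082+.1506*np.sin(a+.248)+dz,t+np.pi/2)
E
python3 - <<'E'
from h import *
b=bar(.06);print(np.round(b,4))
plan((b[0],b[1],.2,b[3]),b)
E
```

```text
[0.4257 0.1639 0.1307 1.3657]
[0.008, -0.034, 0.167, -0.975]
[0.011, -0.033, 0.167, -0.975]
[0.014, -0.032, 0.167, -0.975]
[0.017, -0.031, 0.167, -0.975]
[0.02, -0.029, 0.167, -0.975]
[0.023, -0.027, 0.167, -0.975]
[0.025, -0.024, 0.167, -0.975]
[0.028, -0.022, 0.167, -0.975]
[0.03, -0.019, 0.167, -0.975]
[0.031, -0.016, 0.167, -0.975]
[0.033, -0.013, 0.167, -0.975]
[0.034, -0.01, 0.167, -0.975]
[0.035, -0.006, 0.167, -0.975]
--
[0.0, 0.0, 0.347, -0.0]
[0.0, 0.0, 0.347, -0.0]
--
```

apply_moves(targets=[{"translation": [0.01, -0.03, 0.17], "twist": -0.98, "hand": 0.6}, {"translation": [0.01, -0.03, 0.17], "twist": -0.98, "hand": 0.6}, {"translation": [0.01, -0.03, 0.17], "twist": -0.98, "hand": 0.6}, {"translation": [0.02, -0.03, 0.17], "twist": -0.98, "hand": 0.6}, {"translation": [0.02, -0.03, 0.17], "twist": -0.98, "hand": 0.6}, {"translation": [0.02, -0.03, 0.17], "twist": -0.98, "hand": 0.6}, {"translation": [0.03, -0.02, 0.17], "twist": -0.98, "hand": 0.6}, {"translation": [0.03, -0.02, 0.17], "twist": -0.98, "hand": 0.6}])

```text
time: 4.25
tool_pos: [0.4239, 0.146, 0.2805]
tool_rot: [0.0, 0.903, 0.429, 0.0]
contact_force: [0.2, 0.1, 0.5]
gripper_width: 0.601
grasp_force: 0.0
```

apply_moves(targets=[{"translation": [0.03, -0.02, 0.17], "twist": -0.98, "hand": 0.6}, {"translation": [0.03, -0.02, 0.17], "twist": -0.98, "hand": 0.6}, {"translation": [0.03, -0.01, 0.17], "twist": -0.98, "hand": 0.6}, {"translation": [0.03, -0.01, 0.17], "twist": -0.98, "hand": 0.6}, {"translation": [0.03, -0.01, 0.17], "twist": -0.98, "hand": 0.6}, {"translation": [0, 0, 0], "twist": 0, "hand": 0.6}, {"translation": [0, 0, 0], "twist": 0, "hand": 0.6}])

```text
time: 4.95
tool_pos: [0.4248, 0.1629, 0.1964]
tool_rot: [-0.0, 0.774, 0.633, -0.0]
contact_force: [-0.3, -0.0, 0.5]
gripper_width: 0.6
grasp_force: 0.0
```

```bash
python3 - <<'E'
from h import *
st();look("wrist")
print(proj("wrist",[bar(.06,dz=0)[:3],bar(0,dz=0)[:3]]).round(0))
r=regions_of("wrist","flap_handle");print([np.round(q["point"],4) for q in recognise("wrist","flap_handle")])
plan(bar(.06))
E
```

```text
t 4.95 pos [0.4248 0.1629 0.1964] yaw 1.371 F [-0.3 -0.   0.5] w 0.6 g 0.0 tilt [-0. -0. -1.] j [ 0.2  -0.33  2.06 -0.    1.42  0.4 ]
pics/wrist_4.png
[[315. 232.]
 [311. 226.]]
[array([0.5011, 0.1826, 0.093 ]), array([0.5018, 0.1834, 0.0901])]
[0.003, 0.001, 0.335, 0.036]
[0.003, 0.001, 0.335, 0.036]
--
```

View pics/wrist_4.png

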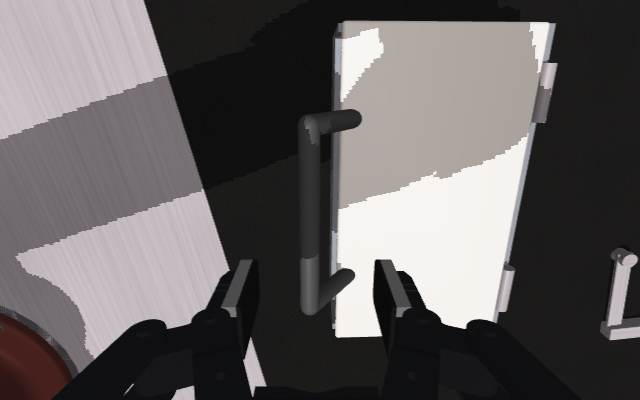

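The wrist view shows the bar upright at column 310, from row 120 to row 305. It sits centred between the fingers, so I'll descend and grip it.

apply_moves(targets=[{"translation": [0.05, 0, 0.34], "twist": 0, "hand": 0.6}, {"translation": [0.05, 0, 0.34], "twist": 0, "hand": 0.6}, {"translation": [0, 0, 0], "twist": 0, "hand": 0}, {"translation": [0, 0, 0], "twist": 0, "hand": 0}, {"translation": [0, 0, 0], "twist": 0, "hand": 0}, {"translation": [0, 0, 0], "twist": 0, "hand": 0}, {"translation": [0, 0, 0], "twist": 0, "hand": 0}])

```text
time: 5.8
tool_pos: [0.4232, 0.1742, 0.1293]
tool_rot: [-0.004, 0.773, 0.634, -0.003]
contact_force: [-15.5, 2.9, 4.4]
gripper_width: 0.118
grasp_force: 58.4
```

```bash
python3 - <<'E'
from h import *
st()
p=state()["tool_pos"];y=tyaw()
A=np.r_[np.linspace(.06,1.8,25)]
import numpy as np
b0=np.array(bar(.06)); off=np.r_[p,y]-b0; print(off.round(4))
prev=np.r_[p,y]
for i in range(1,25):
    b=np.array(bar(A[i]));d=(b-np.array(bar(A[i-1])))[:3]
    m=np.array([[np.cos(y),np.sin(y),0],[np.sin(y),-np.cos(y),0],[0,0,-1]])
    print((m.T@d*10).round(3).tolist())
E
```

```text
t 5.8 pos [0.4232 0.1742 0.1293] yaw 1.375 F [-15.5   2.9   4.4] w 0.118 g 58.4 tilt [-0.   -0.01 -1.  ] j [ 0.23 -0.25  2.1   0.    1.29  0.42]
[-0.0025  0.0103 -0.0014  0.0088]
[-0.0, 0.037, -0.103]
[-0.0, 0.044, -0.1]
[-0.0, 0.051, -0.096]
[-0.001, 0.058, -0.092]
[-0.001, 0.065, -0.088]
[-0.001, 0.071, -0.083]
[-0.001, 0.077, -0.078]
[-0.001, 0.082, -0.072]
[-0.001, 0.087, -0.066]
[-0.001, 0.092, -0.059]
[-0.001, 0.096, -0.052]
[-0.001, 0.099, -0.045]
[-0.001, 0.102, -0.038]
[-0.001, 0.105, -0.031]
[-0.001, 0.107, -0.023]
[-0.001, 0.108, -0.015]
[-0.001, 0.109, -0.007]
[-0.001, 0.109, 0.001]
[-0.001, 0.109, 0.009]
[-0.001, 0.108, 0.016]
[-0.001, 0.106, 0.024]
[-0.001, 0.104, 0.032]
[-0.001, 0.102, 0.039]
[-0.001, 0.099, 0.047]
```

apply_moves(targets=[{"translation": [0, 0.01, -0.1], "twist": 0, "hand": 0}, {"translation": [0, 0.04, -0.1], "twist": 0, "hand": 0}, {"translation": [0, 0.05, -0.1], "twist": 0, "hand": 0}, {"translation": [0, 0.06, -0.09], "twist": 0, "hand": 0}, {"translation": [0, 0.065, -0.09], "twist": 0, "hand": 0}, {"translation": [0, 0.07, -0.08], "twist": 0, "hand": 0}, {"translation": [0, 0.077, -0.078], "twist": 0, "hand": 0}, {"translation": [0, 0.08, -0.07], "twist": 0, "hand": 0}])

```text
time: 6.6
tool_pos: [0.4679, 0.1652, 0.2031]
tool_rot: [-0.004, 0.773, 0.635, -0.004]
contact_force: [-21.0, -0.7, 15.4]
gripper_width: 0.117
grasp_force: 58.4
```

```bash
python3 -c "
from h import *
st();print(np.round(bar(A:=.06+8*.0725),4))"
```

```text
t 6.6 pos [0.4679 0.1652 0.2031] yaw 1.375 F [-21.   -0.7  15.4] w 0.117 g 58.4 tilt [-0.001 -0.01  -1.   ] j [ 0.19 -0.22  1.95  0.    1.42  0.38]
[0.4732 0.154  0.2018 1.3657]
```

apply_moves(targets=[{"translation": [0, 0.05, -0.08], "twist": 0, "hand": 0}, {"translation": [0, 0.08, -0.07], "twist": 0, "hand": 0}, {"translation": [0, 0.095, -0.06], "twist": 0, "hand": 0}, {"translation": [0, 0.1, -0.05], "twist": 0, "hand": 0}, {"translation": [0, 0.1, -0.04], "twist": 0, "hand": 0}, {"translation": [0, 0.105, -0.03], "twist": 0, "hand": 0}, {"translation": [0, 0.107, -0.023], "twist": 0, "hand": 0}, {"translation": [0, 0.108, -0.015], "twist": 0, "hand": 0}])

```text
time: 7.4
tool_pos: [0.5454, 0.1495, 0.2404]
tool_rot: [0.001, 0.773, 0.634, 0.001]
contact_force: [-5.5, -2.5, 7.5]
gripper_width: 0.114
grasp_force: 61.6
```

```bash
python3 -c "
from h import *
st();print(np.round(bar(A:=.06+16*.0725),4))"
```

```text
t 7.4 pos [0.5454 0.1495 0.2404] yaw 1.374 F [-5.5 -2.5  7.5] w 0.114 g 61.6 tilt [ 0.     0.003 -1.   ] j [ 0.14 -0.08  1.77 -0.    1.45  0.33]
[0.5511 0.1378 0.2348 1.3657]
```

apply_moves(targets=[{"translation": [0, 0.109, -0.015], "twist": 0, "hand": 0}, {"translation": [0, 0.109, -0.005], "twist": 0, "hand": 0}, {"translation": [0, 0.109, 0.005], "twist": 0, "hand": 0}, {"translation": [0, 0.108, 0.015], "twist": 0, "hand": 0}, {"translation": [0, 0.106, 0.024], "twist": 0, "hand": 0}, {"translation": [0, 0.104, 0.03], "twist": 0, "hand": 0}, {"translation": [0, 0.1, 0.04], "twist": 0, "hand": 0}, {"translation": [0, 0.1, 0.05], "twist": 0, "hand": 0}])

```text
time: 8.2
tool_pos: [0.6293, 0.1326, 0.2251]
tool_rot: [0.002, 0.773, 0.634, 0.002]
contact_force: [-2.6, -3.7, 6.3]
gripper_width: 0.114
grasp_force: 63.9
```

```bash
python3 -c "
from h import *
st();print(np.round(bar(A:=.06+24*.0725),4))"
```

```text
t 8.2 pos [0.6293 0.1326 0.2251] yaw 1.374 F [-2.6 -3.7  6.3] w 0.114 g 63.9 tilt [-0.     0.006 -1.   ] j [ 0.09  0.11  1.6  -0.    1.43  0.29]
[0.6339 0.1206 0.2188 1.3657]
```

apply_moves(targets=[{"translation": [0, 0, 0], "twist": 0, "hand": 0.35}, {"translation": [0, 0, 0], "twist": 0, "hand": 0.35}, {"translation": [0, 0, 0], "twist": 0, "hand": 0.35}, {"translation": [0, 0, -0.3], "twist": 0, "hand": 0.35}, {"translation": [0, 0, -0.45], "twist": 0, "hand": 0.35}, {"translation": [0, -0.2, -0.3], "twist": 0, "hand": 0.35}, {"translation": [0, -0.45, 0], "twist": 0, "hand": 0.35}, {"translation": [0, -0.45, 0], "twist": 0, "hand": 0.35}])

```text
time: 9.0
tool_pos: [0.5184, 0.1554, 0.3284]
tool_rot: [0.001, 0.773, 0.634, 0.002]
contact_force: [-0.7, 0.6, 0.8]
gripper_width: 0.352
grasp_force: 0.0
```

apply_moves(targets=[{"translation": [-0.3, -0.3, 0], "twist": 0, "hand": 0.35}, {"translation": [-0.3, 0, 0], "twist": 0, "hand": 0.35}, {"translation": [0, 0, 0], "twist": 0, "hand": 1}, {"translation": [0, 0, 0], "twist": 0, "hand": 1}])

```text
time: 9.4
tool_pos: [0.4778, 0.1022, 0.3269]
tool_rot: [0.0, 0.773, 0.634, 0.001]
contact_force: [0.8, -0.0, 0.4]
gripper_width: 0.678
grasp_force: 0.0
```

```bash
python3 - <<'E'
from h import *
st();look("wrist")
E
```

```text
t 9.4 pos [0.4778 0.1022 0.3269] yaw 1.374 F [ 0.8 -0.   0.4] w 0.678 g 0.0 tilt [ 0.001  0.001 -1.   ] j [ 0.06 -0.31  1.83  0.    1.63  0.25]
pics/wrist_5.png
```

View pics/wrist_5.png

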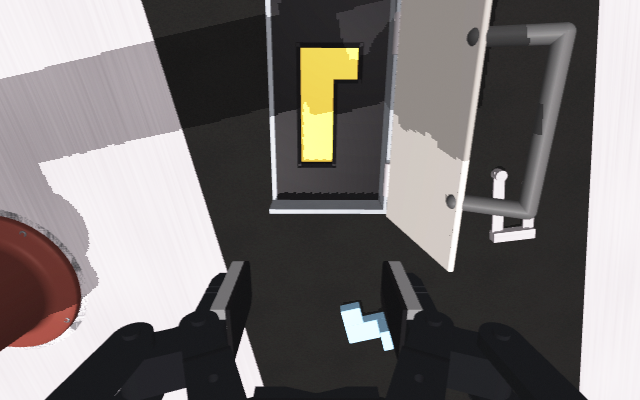

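The flap stands open beyond upright. The yellow L runs from (301,48) to (332,162), with its toe reaching column 359, so I'll fit it.

```bash
python3 - <<'E'
from h import *
im=cv2.imread("pics/wrist_5.png");h=cv2.cvtColor(im,cv2.COLOR_BGR2HSV)
m=cv2.inRange(h,(20,100,100),(35,255,255))
c=max(cv2.findContours(m,0,cv2.CHAIN_APPROX_NONE)[0],key=cv2.contourArea);print(cv2.approxPolyDP(c,2.5,True)[:,0].tolist(),cv2.contourArea(c))
cal=get_calibration("wrist")
# mask-based fit: distance of contour pts to model polygon
P=np.array([(-.018,-.062),(.018,-.062),(.018,.030),(.044,.030),(.044,.062),(-.018,.062)])
def poly(v,g): 
    Q=P.copy(); x,y,t=v
    return proj("",np.c_[x+np.cos(t)*Q[:,0]-np.sin(t)*Q[:,1],y+np.sin(t)*Q[:,0]+np.cos(t)*Q[:,1],np.full(6,.031)],cal)
cc=c[:,0]
f=lambda v:[cv2.pointPolygonTest(poly(v,0).astype(np.float32)[:,None],(float(a)+.0,float(b)+.0),True) for a,b in cc]
x0=[CAD[0]-.013*np.cos(CAD[2]),CAD[1]-.013*np.sin(CAD[2]),CAD[2]]
r=least_squares(f,x0,loss="soft_l1",diff_step=1e-4);print(r.x.round(4),np.abs(r.fun).mean(),poly(r.x,0).round(0).tolist(),"prior",np.round(x0,4))
t=r.x[2];print("caddy",(r.x[:2]+.013*np.array([np.cos(t),np.sin(t)])).round(4))
plan((.50,-.16,.32,1.374),start=(*state()["tool_pos"],tyaw()))
E
```

```text
[[300, 48], [301, 161], [331, 161], [333, 80], [357, 78], [358, 48]] 4381.0
[ 0.4909  0.1566 -0.1967] 0.25026526176726793 [[302.0, 161.0], [332.0, 161.0], [333.0, 79.0], [356.0, 79.0], [358.0, 48.0], [300.0, 48.0]] prior [ 0.4923  0.15   -0.2051]
caddy [0.5037 0.1541]
[-0.422, 0.121, 0.011, 0.001]
[-0.422, 0.121, 0.011, 0.001]
[-0.422, 0.121, 0.011, 0.001]
[-0.422, 0.121, 0.011, 0.001]
[-0.422, 0.121, 0.011, 0.001]
[-0.422, 0.121, 0.011, 0.001]
--
```

```bash
python3 - <<'E'
from h import *
plan((.523,-.172,.24,-1.52))
E
```

```text
[-0.09, 0.034, 0.03, 0.998]
[-0.086, 0.042, 0.03, 0.998]
[-0.081, 0.051, 0.03, 0.998]
[-0.076, 0.059, 0.03, 0.998]
[-0.07, 0.066, 0.03, 0.998]
[-0.063, 0.073, 0.03, 0.998]
[-0.055, 0.078, 0.03, 0.998]
[-0.047, 0.084, 0.03, 0.998]
[-0.039, 0.088, 0.03, 0.998]
[-0.03, 0.091, 0.03, 0.998]
[-0.02, 0.094, 0.03, 0.998]
[-0.011, 0.095, 0.03, 0.998]
[-0.001, 0.096, 0.03, 0.998]
[0.008, 0.096, 0.03, 0.998]
[0.018, 0.094, 0.03, 0.998]
[0.027, 0.092, 0.03, 0.998]
[0.036, 0.089, 0.03, 0.998]
[0.045, 0.085, 0.03, 0.998]
[0.053, 0.08, 0.03, 0.998]
[0.061, 0.074, 0.03, 0.998]
[0.068, 0.068, 0.03, 0.998]
[0.074, 0.061, 0.03, 0.998]
[0.08, 0.053, 0.03, 0.998]
[0.085, 0.045, 0.03, 0.998]
[0.089, 0.036, 0.03, 0.998]
[0.092, 0.027, 0.03, 0.998]
[0.094, 0.018, 0.03, 0.998]
[0.096, 0.008, 0.03, 0.998]
[0.096, -0.001, 0.03, 0.998]
--
```

apply_moves(targets=[{"translation": [-0.09, 0.034, 0.03], "twist": 1, "hand": 0.6}, {"translation": [-0.086, 0.04, 0.03], "twist": 1, "hand": 0.6}, {"translation": [-0.08, 0.05, 0.03], "twist": 1, "hand": 0.6}, {"translation": [-0.076, 0.06, 0.03], "twist": 1, "hand": 0.6}, {"translation": [-0.07, 0.066, 0.03], "twist": 1, "hand": 0.6}, {"translation": [-0.063, 0.073, 0.03], "twist": 1, "hand": 0.6}, {"translation": [-0.055, 0.078, 0.03], "twist": 1, "hand": 0.6}, {"translation": [-0.047, 0.084, 0.03], "twist": 1, "hand": 0.6}])

```text
time: 10.25
tool_pos: [0.4909, 0.0268, 0.3021]
tool_rot: [-0.0, 0.959, 0.282, -0.0]
contact_force: [-0.8, -1.0, -0.4]
gripper_width: 0.6
grasp_force: 0.0
```

apply_moves(targets=[{"translation": [-0.04, 0.088, 0.03], "twist": 1, "hand": 0.6}, {"translation": [-0.03, 0.09, 0.03], "twist": 1, "hand": 0.6}, {"translation": [-0.02, 0.094, 0.03], "twist": 1, "hand": 0.6}, {"translation": [-0.01, 0.095, 0.03], "twist": 1, "hand": 0.6}, {"translation": [0, 0.096, 0.03], "twist": 1, "hand": 0.6}, {"translation": [0.01, 0.096, 0.03], "twist": 1, "hand": 0.6}, {"translation": [0.018, 0.094, 0.03], "twist": 1, "hand": 0.6}, {"translation": [0.027, 0.092, 0.03], "twist": 1, "hand": 0.6}])

```text
time: 11.05
tool_pos: [0.5035, -0.0489, 0.2781]
tool_rot: [-0.0, 0.993, -0.114, -0.0]
contact_force: [0.8, 0.3, 0.9]
gripper_width: 0.6
grasp_force: 0.0
```

apply_moves(targets=[{"translation": [0.036, 0.09, 0.03], "twist": 1, "hand": 0.6}, {"translation": [0.045, 0.085, 0.03], "twist": 1, "hand": 0.6}, {"translation": [0.053, 0.08, 0.03], "twist": 1, "hand": 0.6}, {"translation": [0.06, 0.074, 0.03], "twist": 1, "hand": 0.6}, {"translation": [0.068, 0.068, 0.03], "twist": 1, "hand": 0.6}, {"translation": [0.074, 0.06, 0.03], "twist": 1, "hand": 0.6}, {"translation": [0.08, 0.053, 0.03], "twist": 1, "hand": 0.6}, {"translation": [0.085, 0.045, 0.03], "twist": 1, "hand": 0.6}])

```text
time: 11.85
tool_pos: [0.5158, -0.1248, 0.254]
tool_rot: [-0.0, 0.871, -0.492, -0.0]
contact_force: [-1.0, 0.3, -0.4]
gripper_width: 0.599
grasp_force: 0.0
```

apply_moves(targets=[{"translation": [0.09, 0.036, 0.03], "twist": 1, "hand": 0.6}, {"translation": [0.092, 0.027, 0.03], "twist": 1, "hand": 0.6}, {"translation": [0.094, 0.018, 0.03], "twist": 1, "hand": 0.6}, {"translation": [0.096, 0.008, 0.03], "twist": 1, "hand": 0.6}, {"translation": [0.096, 0, 0.03], "twist": 1, "hand": 0.6}, {"translation": [0, 0, 0], "twist": 0, "hand": 0.6}, {"translation": [0, 0, 0], "twist": 0, "hand": 0.6}])

```text
time: 12.55
tool_pos: [0.523, -0.1721, 0.2391]
tool_rot: [-0.0, 0.724, -0.69, -0.001]
contact_force: [-0.3, 0.7, -0.5]
gripper_width: 0.599
grasp_force: 0.0
```

```bash
python3 - <<'E'
from h import *
st();look("wrist")
for q in ("latch_fin",):
    print(q,[(np.round(r["point"],4).tolist(),round(r["score"],2)) for r in recognise("wrist",q)][:2])
E
```

```text
t 12.55 pos [ 0.523  -0.1721  0.2391] yaw -1.523 F [-0.3  0.7 -0.5] w 0.599 g 0.0 tilt [-0.001  0.001 -1.   ] j [-0.45 -0.12  1.8   0.    1.46  2.64]
pics/wrist_6.png
latch_fin [([0.5221, -0.1674, 0.0164], 0.91), ([0.4995, 0.0436, 0.04], 0.45)]
```

View pics/wrist_6.png

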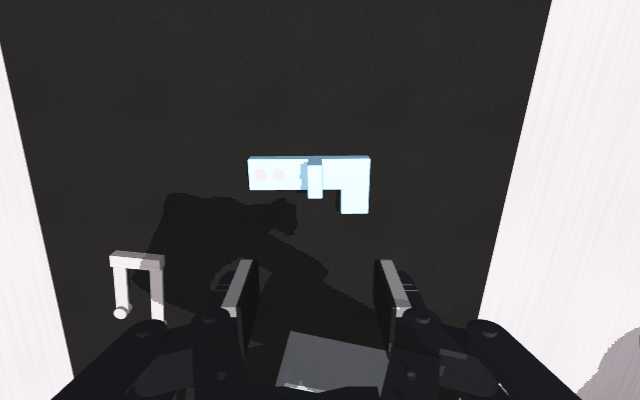

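The latch lies at (250-370, 158-213) with its toe at lower right, and the fin top is at about (315,181). I'll fit its pose.

```bash
python3 - <<'E'
from h import *
cal=get_calibration("wrist")
im=cv2.imread("pics/wrist_6.png");h=cv2.cvtColor(im,cv2.COLOR_BGR2HSV)
m=cv2.inRange(h[140:225,230:390],(85,10,150),(110,255,255))
c=max(cv2.findContours(m,0,cv2.CHAIN_APPROX_NONE)[0],key=cv2.contourArea)[:,0]+[230,140]
print(cv2.approxPolyDP(c[:,None],2.5,True)[:,0].tolist())
L=[(-.016,-.06),(.016,-.06),(.016,.032),(.042,.032),(.042,.06),(-.016,.06)]
F=[(-.016,-.001),(.016,-.001),(.016,.013),(-.016,.013)]
M=[(a,b,z) for a,b in L for z in (0,.016)]+[(a,b,.044) for a,b in F]
faces=[list(range(1,12,2)),list(range(12,16))]
ext=[(a,b) for a,b in zip(range(6),[1,2,3,4,5,0])]
def sil(v):
    x,y,t=v
    P=proj("",[[x+np.cos(t)*a-np.sin(t)*b,y+np.sin(t)*a+np.cos(t)*b,z] for a,b,z in M],cal)
    S=8;img=np.zeros((85*S,160*S),np.uint8);q=((P-[230,140]+.5)*S).astype(np.int32)
    cv2.fillPoly(img,[q[faces[0]]],255)
    for a,b in ext: cv2.fillConvexPoly(img,q[[2*a,2*a+1,2*b+1,2*b]],255)
    base=[[x+np.cos(t)*a-np.sin(t)*b,y+np.sin(t)*a+np.cos(t)*b,.016] for a,b in F]
    qq=((proj("",base,cal)-[230,140]+.5)*S).astype(np.int32)
    cv2.fillConvexPoly(img,cv2.convexHull(np.r_[qq,q[12:]]),255)
    return cv2.resize(img,(160,85),interpolation=cv2.INTER_AREA)/255.
from scipy.optimize import minimize
obs=m/255.
r=minimize(lambda v:np.abs(sil(v)-obs).sum(),[.525,-.17,1.62],method="Nelder-Mead",options=dict(initial_simplex=[[.525,-.17,1.62],[.53,-.17,1.62],[.525,-.165,1.62],[.525,-.17,1.66]],xatol=1e-4))
x,y,t=r.x;print(r.x.round(4),r.fun,obs.sum())
fin=np.array([x-np.sin(t)*.006,y+np.cos(t)*.006]);print("fin",fin.round(4),"pick yaw",t-np.pi)
plan((*fin,.0325+.05,t-np.pi),(*fin,.033,t-np.pi))
E
```

```text
[[247, 160], [250, 189], [307, 189], [308, 198], [321, 198], [323, 189], [340, 189], [341, 213], [368, 212], [370, 159], [367, 156], [250, 157]]
[ 0.53   -0.1652  1.6238] 409.22352941176473 4660.0
fin [ 0.524  -0.1655] pick yaw -1.517768650160018
[-0.016, -0.004, 0.392, -0.013]
[-0.016, -0.004, 0.392, -0.013]
[-0.016, -0.004, 0.392, -0.013]
[-0.016, -0.004, 0.392, -0.013]
--
[0.0, 0.0, 0.495, -0.0]
--
```

```bash
python3 - <<'E'
from h import *
cal=get_calibration("wrist")
m=[(-.016,-.06,.016),(.016,-.06,.016),(.016,.032,.016),(.042,.032,.016),(.042,.06,.016),(-.016,.06,.016)]
v,e=fit2(m,np.array([[249,160],[249,189.5],[341,190],[341,213],[368.5,213],[370,160]]),cal,[.53,-.17,1.62]);print(v,e.tolist())
x,y,t=v;print([ (x-np.sin(t)*.006),(y+np.cos(t)*.006)])
print(ray("wrist",(315,181.5),.044),"fin top")
E
```

```text
[ 0.52986514 -0.16491612  1.62382802] [[-0.7, -0.8], [1.4, 0.8], [0.2, -0.1], [-0.3, 0.9], [-0.8, 0.8], [0.2, -1.3]]
[np.float64(0.523873570791564), np.float64(-0.16523416438776545)]
[ 0.52424281 -0.16600952  0.044     ] fin top
```

apply_moves(targets=[{"translation": [-0.016, -0.004, 0.4], "twist": 0, "hand": 0.6}, {"translation": [-0.016, -0.004, 0.4], "twist": 0, "hand": 0.6}, {"translation": [-0.016, -0.004, 0.4], "twist": -0.05, "hand": 0.6}, {"translation": [-0.016, -0.004, 0.4], "twist": 0, "hand": 0.6}, {"translation": [0, 0, 0.36], "twist": 0, "hand": 0.6}, {"translation": [0, 0, 0], "twist": 0, "hand": 0.6}, {"translation": [0, 0, 0], "twist": 0, "hand": 0}, {"translation": [0, 0, 0], "twist": 0, "hand": 0}])

```text
time: 13.45
tool_pos: [0.5241, -0.1659, 0.0441]
tool_rot: [-0.0, 0.725, -0.689, 0.0]
contact_force: [0.3, 0.6, -1.0]
gripper_width: 0.268
grasp_force: 0.0
```

apply_moves(targets=[{"translation": [0, 0, 0], "twist": 0, "hand": 0}, {"translation": [0, 0, 0], "twist": 0, "hand": 0}, {"translation": [0, 0, 0], "twist": 0, "hand": 0}, {"translation": [0, 0, 0], "twist": 0, "hand": 0}])

```text
time: 13.85
tool_pos: [0.5243, -0.1662, 0.0444]
tool_rot: [-0.0, 0.725, -0.689, 0.001]
contact_force: [-0.5, 1.7, 5.1]
gripper_width: 0.149
grasp_force: 61.9
```

```bash
python3 - <<'E'
from h import *
st()
E
```

```text
t 13.85 pos [ 0.5243 -0.1662  0.0444] yaw -1.52 F [-0.5  1.7  5.1] w 0.149 g 61.9 tilt [ 0.    -0.001 -1.   ] j [-0.44  0.1   1.94  0.    1.1   2.65]
```

```bash
python3 - <<'E'
from h import *
p=state()["tool_pos"]
plan((p[0],p[1],.22,tyaw()+.4),(.4921,.1625,.20,2.945))
E
```

```text
[0.0, 0.0, -0.439, -1.0]
[0.0, 0.0, -0.439, -1.0]
[0.0, 0.0, -0.439, -1.0]
[0.0, 0.0, -0.439, -1.0]
--
[-0.076, -0.028, 0.005, -0.991]
[-0.072, -0.035, 0.005, -0.991]
[-0.069, -0.042, 0.005, -0.991]
[-0.064, -0.049, 0.005, -0.991]
[-0.059, -0.055, 0.005, -0.991]
[-0.053, -0.06, 0.005, -0.991]
[-0.047, -0.065, 0.005, -0.991]
[-0.04, -0.07, 0.005, -0.991]
[-0.033, -0.073, 0.005, -0.991]
[-0.026, -0.076, 0.005, -0.991]
[-0.018, -0.078, 0.005, -0.991]
[-0.01, -0.08, 0.005, -0.991]
[-0.002, -0.081, 0.005, -0.991]
[0.006, -0.08, 0.005, -0.991]
[0.014, -0.079, 0.005, -0.991]
[0.021, -0.078, 0.005, -0.991]
[0.029, -0.075, 0.005, -0.991]
[0.036, -0.072, 0.005, -0.991]
[0.043, -0.068, 0.005, -0.991]
[0.05, -0.063, 0.005, -0.991]
[0.056, -0.058, 0.005, -0.991]
[0.061, -0.052, 0.005, -0.991]
[0.066, -0.046, 0.005, -0.991]
[0.07, -0.039, 0.005, -0.991]
[0.074, -0.032, 0.005, -0.991]
[0.077, -0.025, 0.005, -0.991]
[0.079, -0.017, 0.005, -0.991]
[0.08, -0.009, 0.005, -0.991]
[0.081, -0.001, 0.005, -0.991]
[0.08, 0.007, 0.005, -0.991]
[0.079, 0.015, 0.005, -0.991]
[0.077, 0.023, 0.005, -0.991]
[0.075, 0.03, 0.005, -0.991]
[0.071, 0.037, 0.005, -0.991]
[0.067, 0.044, 0.005, -0.991]
[0.063, 0.051, 0.005, -0.991]
[0.057, 0.057, 0.005, -0.991]
[0.051, 0.062, 0.005, -0.991]
[0.045, 0.067, 0.005, -0.991]
[0.038, 0.071, 0.005, -0.991]
[0.031, 0.074, 0.005, -0.991]
--
```

apply_moves(targets=[{"translation": [0, 0, -0.2], "twist": 0, "hand": 0}, {"translation": [0, 0, -0.4], "twist": -1, "hand": 0}, {"translation": [0, 0, -0.4], "twist": -1, "hand": 0}, {"translation": [0, 0, -0.4], "twist": -1, "hand": 0}, {"translation": [0, 0, -0.35], "twist": -1, "hand": 0}, {"translation": [0, 0, 0], "twist": -1, "hand": 0}, {"translation": [0, 0, 0], "twist": -1, "hand": 0}, {"translation": [0, 0, 0], "twist": -1, "hand": 0}])

```text
time: 14.65
tool_pos: [0.5234, -0.166, 0.2182]
tool_rot: [0.0, 0.918, -0.397, -0.0]
contact_force: [0.2, 0.1, -1.6]
gripper_width: 0.15
grasp_force: 61.1
```

apply_moves(targets=[{"translation": [0, 0, 0], "twist": -1, "hand": 0}, {"translation": [0, 0, 0], "twist": -1, "hand": 0}, {"translation": [0, 0, 0], "twist": -1, "hand": 0}, {"translation": [0, 0, 0], "twist": -1, "hand": 0}, {"translation": [0, 0, 0], "twist": -1, "hand": 0}, {"translation": [0, 0, 0], "twist": -1, "hand": 0}, {"translation": [0, 0, 0], "twist": -1, "hand": 0}, {"translation": [0, 0, 0], "twist": -1, "hand": 0}])

```text
time: 15.45
tool_pos: [0.5232, -0.1659, 0.2175]
tool_rot: [-0.0, 1.0, -0.008, -0.001]
contact_force: [0.8, 0.3, 0.2]
gripper_width: 0.148
grasp_force: 61.1
```

apply_moves(targets=[{"translation": [0, 0, 0], "twist": -1, "hand": 0}, {"translation": [0, 0, 0], "twist": -1, "hand": 0}, {"translation": [0, 0, 0], "twist": -1, "hand": 0}, {"translation": [0, 0, 0], "twist": -1, "hand": 0}, {"translation": [0, 0, 0], "twist": -1, "hand": 0}, {"translation": [0, 0, 0], "twist": -1, "hand": 0}, {"translation": [0, 0, 0], "twist": -1, "hand": 0}, {"translation": [0, 0, 0], "twist": -1, "hand": 0}])

```text
time: 16.25
tool_pos: [0.5232, -0.166, 0.2175]
tool_rot: [-0.001, 0.924, 0.382, -0.001]
contact_force: [-0.4, -0.5, -0.2]
gripper_width: 0.151
grasp_force: 61.1
```

apply_moves(targets=[{"translation": [0, 0, 0], "twist": -1, "hand": 0}, {"translation": [0, 0, 0], "twist": -1, "hand": 0}, {"translation": [0, 0, 0], "twist": -1, "hand": 0}, {"translation": [0, 0, 0], "twist": -1, "hand": 0}, {"translation": [0, 0, 0], "twist": -1, "hand": 0}, {"translation": [0, 0, 0], "twist": -1, "hand": 0}, {"translation": [0, 0, 0], "twist": -1, "hand": 0}, {"translation": [0, 0, 0], "twist": -1, "hand": 0}])

```text
time: 17.05
tool_pos: [0.5232, -0.166, 0.2175]
tool_rot: [-0.001, 0.702, 0.712, -0.0]
contact_force: [-0.1, -0.6, -0.5]
gripper_width: 0.152
grasp_force: 61.1
```

apply_moves(targets=[{"translation": [0, 0, 0], "twist": -1, "hand": 0}, {"translation": [0, 0, 0], "twist": -1, "hand": 0}, {"translation": [0, 0, 0], "twist": -1, "hand": 0}, {"translation": [0, 0, 0], "twist": -1, "hand": 0}, {"translation": [0, 0, 0], "twist": -1, "hand": 0}, {"translation": [0, 0, 0], "twist": -1, "hand": 0}, {"translation": [0, 0, 0], "twist": 0, "hand": 0}])

```text
time: 17.75
tool_pos: [0.5232, -0.166, 0.2176]
tool_rot: [-0.001, 0.463, 0.887, -0.0]
contact_force: [-0.2, -0.3, -1.1]
gripper_width: 0.148
grasp_force: 61.1
```

```bash
python3 - <<'E'
from h import *
st()
plan((.4921,.1625,.20,2.945-2*np.pi if tyaw()<0 else 2.945),step=.045)
E
```

```text
t 17.75 pos [ 0.5232 -0.166   0.2176] yaw 2.18 F [-0.2 -0.3 -1.1] w 0.148 g 61.1 tilt [ 0.001 -0.001 -1.   ] j [-0.44 -0.1   1.83 -0.    1.42 -1.05]
[0.359, 0.203, 0.022, -0.957]
[0.338, 0.236, 0.022, -0.957]
[0.314, 0.267, 0.022, -0.957]
[0.287, 0.296, 0.022, -0.957]
[0.257, 0.322, 0.022, -0.957]
[0.225, 0.345, 0.022, -0.957]
[0.191, 0.365, 0.022, -0.957]
[0.156, 0.382, 0.022, -0.957]
--
```

```bash
python3 - <<'E'
from h import *
plan((.46,-.02,.215,2.945),(.4921,.1625,.20,2.945),step=.046)
E
```

```text
[0.195, 0.039, 0.003, -0.957]
[0.19, 0.058, 0.003, -0.957]
[0.184, 0.076, 0.003, -0.957]
[0.176, 0.093, 0.003, -0.957]
[0.166, 0.109, 0.003, -0.957]
[0.155, 0.125, 0.003, -0.957]
[0.142, 0.139, 0.003, -0.957]
[0.128, 0.152, 0.003, -0.957]
--
[0.008, 0.371, 0.03, -0.0]
[0.008, 0.371, 0.03, -0.0]
[0.008, 0.371, 0.03, -0.0]
[0.008, 0.371, 0.03, -0.0]
[0.008, 0.371, 0.03, -0.0]
--
```

apply_moves(targets=[{"translation": [0.195, 0.04, 0], "twist": -0.96, "hand": 0}, {"translation": [0.19, 0.06, 0], "twist": -0.96, "hand": 0}, {"translation": [0.184, 0.076, 0], "twist": -0.96, "hand": 0}, {"translation": [0.176, 0.093, 0], "twist": -0.96, "hand": 0}, {"translation": [0.166, 0.11, 0], "twist": -0.96, "hand": 0}, {"translation": [0.155, 0.125, 0], "twist": -0.96, "hand": 0}, {"translation": [0.142, 0.14, 0], "twist": -0.96, "hand": 0}, {"translation": [0.128, 0.15, 0], "twist": -0.96, "hand": 0}])

```text
time: 18.55
tool_pos: [0.4599, -0.0193, 0.218]
tool_rot: [-0.0, 0.096, 0.995, -0.0]
contact_force: [-0.1, -0.4, -1.4]
gripper_width: 0.152
grasp_force: 61.1
```

apply_moves(targets=[{"translation": [0.008, 0.37, 0.03], "twist": 0, "hand": 0}, {"translation": [0.008, 0.37, 0.03], "twist": 0, "hand": 0}, {"translation": [0.008, 0.37, 0.03], "twist": 0, "hand": 0}, {"translation": [0.008, 0.37, 0.03], "twist": 0, "hand": 0}, {"translation": [0.008, 0.37, 0.03], "twist": 0, "hand": 0}, {"translation": [0, 0, 0], "twist": 0, "hand": 0}, {"translation": [0, 0, 0], "twist": 0, "hand": 0}])

```text
time: 19.25
tool_pos: [0.4918, 0.1627, 0.2028]
tool_rot: [-0.001, 0.097, 0.995, -0.0]
contact_force: [-0.1, 0.4, -0.5]
gripper_width: 0.153
grasp_force: 61.0
```

```bash
python3 - <<'E'
from h import *
st();look("wrist")
z=state()["tool_pos"][2];zb=z-.0444
p=state()["tool_pos"];t=tyaw()-np.pi
# predicted latch top corners in view
o=np.array(p[:2])-.006*np.array([-np.sin(t),np.cos(t)])
m=[(-.016,-.06,.016),(.016,-.06,.016),(.016,.032,.016),(.042,.032,.016),(.042,.06,.016),(-.016,.06,.016)]
print(proj("wrist",[[o[0]+np.cos(t)*a-np.sin(t)*b,o[1]+np.sin(t)*a+np.cos(t)*b,zb+c] for a,b,c in m]).round(0).tolist())
plan((.4921,.1625,.1,2.945))
E
```

```text
t 19.25 pos [0.4918 0.1627 0.2028] yaw 2.948 F [-0.1  0.4 -0.5] w 0.153 g 61.0 tilt [ 0.001 -0.001 -1.   ] j [ 0.18 -0.17  1.91 -0.    1.4  -1.2 ]
pics/wrist_7.png
[[170.0, 234.0], [179.0, 294.0], [367.0, 294.0], [365.0, 338.0], [420.0, 338.0], [432.0, 234.0]]
[-0.0, 0.002, 0.343, 0.007]
[-0.0, 0.002, 0.343, 0.007]
[-0.0, 0.002, 0.343, 0.007]
--
```

View pics/wrist_7.png

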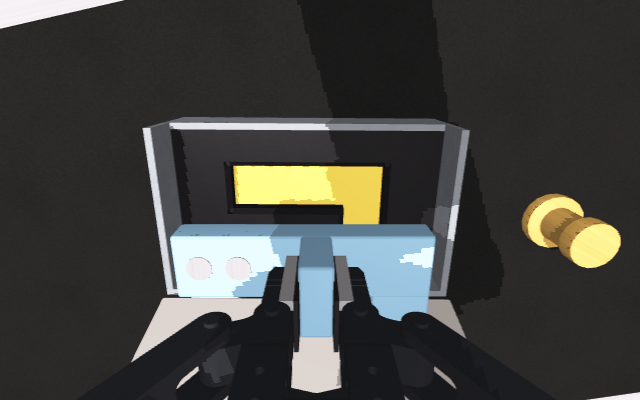

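```bash
python3 - <<'E'
from h import *
cal=get_calibration("wrist")
def pr(pts,x,y,t): return proj("",[[x+np.cos(t)*a-np.sin(t)*b,y+np.sin(t)*a+np.cos(t)*b,c] for a,b,c in pts],cal).round(1).tolist()
Rr=(.4909,.1566,-.1967)
print("floor",pr([(-.018,-.062,.031),(-.018,.062,.031),(.018,-.062,.031),(.018,.03,.031)],*Rr))
print("rim",pr([(-.018,-.062,.041),(-.018,.062,.041),(.018,-.062,.041),(.018,.03,.041)],*Rr))
im=cv2.imread("pics/wrist_7.png");h=cv2.cvtColor(im,cv2.COLOR_BGR2HSV)
m=cv2.inRange(h[150:230,215:400],(20,100,100),(35,255,255))
c=max(cv2.findContours(m,0,2)[0],key=cv2.contourArea);print((cv2.approxPolyDP(c,2,True)[:,0]+[215,150]).tolist())
g=cv2.Canny(im,40,120)
m=cv2.inRange(h,(85,10,120),(112,255,255));m[:225]=0;m[345:]=0
for r in (245,265,285): 
    u=np.where(m[r])[0];print("row",r,u.min(),u.max())
for cc in (200,250,400): 
    print("col",cc,im[228:242,cc].tolist()[::2],np.where(m[:,cc])[0][[0,-1]])
E
```

```text
floor [[234.4, 161.6], [382.1, 162.0], [237.4, 202.2], [342.8, 202.4]]
rim [[231.7, 164.3], [384.3, 164.7], [234.9, 206.0], [343.7, 206.3]]
[[233, 166], [236, 203], [342, 204], [343, 223], [378, 223], [382, 167]]
row 245 160 450
row 265 163 449
row 285 166 443
col 200 [[175, 149, 113], [177, 152, 115], [179, 154, 118], [182, 158, 121], [242, 226, 179], [254, 250, 228], [255, 253, 235]] [225 296]
col 250 [[175, 151, 115], [179, 153, 118], [180, 154, 118], [180, 156, 119], [243, 227, 181], [254, 251, 228], [255, 253, 236]] [225 296]
col 400 [[144, 122, 94], [145, 123, 94], [143, 121, 93], [143, 123, 93], [181, 155, 118], [215, 188, 147], [227, 202, 160]] [225 320]
```

The held latch and the yellow cutout line up to within about 1 mm. The latch edge is at row 236, columns 172-434, and the floor spans columns 233-383. Now lowering it.

apply_moves(targets=[{"translation": [0, 0, 0.35], "twist": 0.03, "hand": 0}, {"translation": [0, -0.005, 0.35], "twist": 0, "hand": 0}, {"translation": [0, 0, 0.3], "twist": 0, "hand": 0}, {"translation": [0, 0, 0.06], "twist": 0, "hand": 0}, {"translation": [0, 0, 0.05], "twist": 0, "hand": 0}, {"translation": [0, 0, 0.05], "twist": 0, "hand": 0}])

```text
time: 19.9
tool_pos: [0.4936, 0.1615, 0.0891]
tool_rot: [0.002, 0.099, 0.995, 0.0]
contact_force: [-0.2, 0.8, -1.7]
gripper_width: 0.146
grasp_force: 61.1
```

```bash
python3 -c "
from h import *
st()"
```

```text
t 19.9 pos [0.4936 0.1615 0.0891] yaw 2.944 F [-0.2  0.8 -1.7] w 0.146 g 61.1 tilt [-0.003  0.001 -1.   ] j [ 0.17 -0.04  1.99 -0.    1.18 -1.2 ]
```

apply_moves(targets=[{"translation": [0, 0, 0], "twist": 0, "hand": 0}, {"translation": [0, 0, 0], "twist": 0, "hand": 0}, {"translation": [0, 0, 0], "twist": 0, "hand": 0}])

```text
time: 20.2
tool_pos: [0.4929, 0.1619, 0.0887]
tool_rot: [0.001, 0.098, 0.995, 0.0]
contact_force: [-0.5, -0.5, -1.1]
gripper_width: 0.154
grasp_force: 61.1
```

```bash
python3 -c "
from h import *
st();plan((.4922,.1622,.084,2.945))"
```

```text
t 20.2 pos [0.4929 0.1619 0.0887] yaw 2.945 F [-0.5 -0.5 -1.1] w 0.154 g 61.1 tilt [-0.002  0.001 -1.   ] j [ 0.17 -0.04  1.99 -0.    1.18 -1.2 ]
[0.008, 0.001, 0.047, -0.002]
--
```

Within 1 mm, so I'll press down slowly.

apply_moves(targets=[{"translation": [0, 0, 0.03], "twist": 0, "hand": 0}, {"translation": [0, 0, 0.03], "twist": 0, "hand": 0}, {"translation": [0, 0, 0.03], "twist": 0, "hand": 0}, {"translation": [0, 0, 0.03], "twist": 0, "hand": 0}, {"translation": [0, 0, 0], "twist": 0, "hand": 0}])

```text
time: 20.7
tool_pos: [0.4922, 0.1618, 0.0754]
tool_rot: [0.0, 0.098, 0.995, -0.0]
contact_force: [0.6, 0.1, 0.6]
gripper_width: 0.151
grasp_force: 61.2
```

```bash
python3 -c "
from h import *
st()"
```

```text
t 20.7 pos [0.4922 0.1618 0.0754] yaw 2.945 F [0.6 0.1 0.6] w 0.151 g 61.2 tilt [-0. -0. -1.] j [ 0.17 -0.02  2.   -0.    1.16 -1.2 ]
```

apply_moves(targets=[{"translation": [0, 0, 0.02], "twist": 0, "hand": 0}, {"translation": [0, 0, 0.02], "twist": 0, "hand": 0}, {"translation": [0, 0, 0], "twist": 0, "hand": 0}])

```text
time: 21.0
tool_pos: [0.4925, 0.1619, 0.0753]
tool_rot: [-0.001, 0.098, 0.995, -0.0]
contact_force: [-13.4, -2.4, 23.5]
gripper_width: 0.153
grasp_force: 64.7
```

```bash
python3 -c "
from h import *
st()"
```

```text
t 21.0 pos [0.4925 0.1619 0.0753] yaw 2.945 F [-13.4  -2.4  23.5] w 0.153 g 64.7 tilt [ 0.002 -0.001 -1.   ] j [ 0.17 -0.02  2.   -0.    1.16 -1.2 ]
```

apply_moves(targets=[{"translation": [0, 0, -0.03], "twist": 0, "hand": 0.4}, {"translation": [0, 0, 0], "twist": 0, "hand": 0.4}, {"translation": [0, 0, 0], "twist": 0, "hand": 0.4}, {"translation": [0, 0, -0.3], "twist": 0, "hand": 0.4}, {"translation": [0, 0, -0.45], "twist": 0, "hand": 0.4}, {"translation": [0, 0, -0.45], "twist": 0, "hand": 0.4}, {"translation": [0, 0, -0.45], "twist": 0, "hand": 0.35}, {"translation": [0, 0, -0.45], "twist": 0, "hand": 0.35}])

```text
time: 21.8
tool_pos: [0.4917, 0.1617, 0.2855]
tool_rot: [-0.0, 0.098, 0.995, -0.0]
contact_force: [1.3, 0.6, -0.1]
gripper_width: 0.349
grasp_force: 0.0
```

```bash
python3 - <<'E'
from h import *
st();look("wrist")
plan((.6293,.1326,.29,1.374))
E
```

```text
t 21.8 pos [0.4917 0.1617 0.2855] yaw 2.945 F [ 1.3  0.6 -0.1] w 0.349 g 0.0 tilt [ 0.001 -0.    -1.   ] j [ 0.17 -0.22  1.82  0.    1.55 -1.2 ]
pics/wrist_8.png
[-0.086, -0.002, 0.003, 0.982]
[-0.086, 0.007, 0.003, 0.982]
[-0.085, 0.015, 0.003, 0.982]
[-0.083, 0.023, 0.003, 0.982]
[-0.08, 0.031, 0.003, 0.982]
[-0.077, 0.039, 0.003, 0.982]
[-0.072, 0.046, 0.003, 0.982]
[-0.068, 0.053, 0.003, 0.982]
[-0.062, 0.059, 0.003, 0.982]
[-0.056, 0.065, 0.003, 0.982]
[-0.049, 0.07, 0.003, 0.982]
[-0.042, 0.075, 0.003, 0.982]
[-0.035, 0.079, 0.003, 0.982]
[-0.027, 0.082, 0.003, 0.982]
[-0.019, 0.084, 0.003, 0.982]
[-0.01, 0.085, 0.003, 0.982]
--
```

View pics/wrist_8.png

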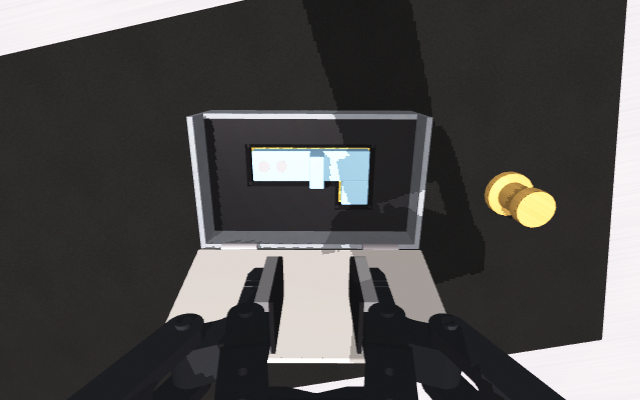

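The latch is seated flat in the cutout at (250-370, 148-206), fin up, with only thin slivers of yellow showing. Next I'll go to the handle.

apply_moves(targets=[{"translation": [-0.086, 0, -0.02], "twist": 0.98, "hand": 0.35}, {"translation": [-0.086, 0.007, 0], "twist": 0.98, "hand": 0.35}, {"translation": [-0.085, 0.015, 0], "twist": 0.98, "hand": 0.35}, {"translation": [-0.083, 0.023, 0], "twist": 0.98, "hand": 0.35}, {"translation": [-0.08, 0.03, 0], "twist": 0.98, "hand": 0.35}, {"translation": [-0.077, 0.04, 0], "twist": 0.98, "hand": 0.35}, {"translation": [-0.072, 0.046, 0], "twist": 0.98, "hand": 0.35}, {"translation": [-0.068, 0.053, 0], "twist": 0.98, "hand": 0.35}])

```text
time: 22.65
tool_pos: [0.5596, 0.1469, 0.2852]
tool_rot: [-0.001, 0.473, 0.881, -0.0]
contact_force: [0.7, 0.6, -0.0]
gripper_width: 0.352
grasp_force: 0.0
```

apply_moves(targets=[{"translation": [-0.062, 0.06, 0], "twist": 0.98, "hand": 0.35}, {"translation": [-0.056, 0.065, 0], "twist": 0.98, "hand": 0.35}, {"translation": [-0.05, 0.07, 0], "twist": 0.98, "hand": 0.35}, {"translation": [-0.042, 0.075, 0], "twist": 0.98, "hand": 0.35}, {"translation": [-0.035, 0.08, 0], "twist": 0.98, "hand": 0.35}, {"translation": [-0.027, 0.082, 0], "twist": 0.98, "hand": 0.35}, {"translation": [-0.02, 0.084, 0], "twist": 0.98, "hand": 0.35}, {"translation": [-0.01, 0.085, 0], "twist": 0.98, "hand": 0.35}])

```text
time: 23.45
tool_pos: [0.6269, 0.132, 0.2851]
tool_rot: [-0.0, 0.774, 0.634, -0.001]
contact_force: [0.2, 0.3, -0.3]
gripper_width: 0.353
grasp_force: 0.0
```

apply_moves(targets=[{"translation": [0, 0, 0], "twist": 0, "hand": 0.35}, {"translation": [0, 0, 0], "twist": 0, "hand": 0.35}])

```text
time: 23.65
tool_pos: [0.6265, 0.1321, 0.2855]
tool_rot: [-0.0, 0.772, 0.636, -0.001]
contact_force: [1.1, 0.1, -0.0]
gripper_width: 0.349
grasp_force: 0.0
```

```bash
python3 - <<'E'
from h import *
st();look("wrist")
plan((.6293,.1326,.2251,1.374))
E
```

```text
t 23.65 pos [0.6265 0.1321 0.2855] yaw 1.379 F [ 1.1  0.1 -0. ] w 0.349 g 0.0 tilt [-0.    -0.002 -1.   ] j [0.09 0.07 1.54 0.   1.53 0.28]
pics/wrist_9.png
[0.005, 0.014, 0.303, 0.023]
[0.005, 0.014, 0.303, 0.023]
--
```

View pics/wrist_9.png

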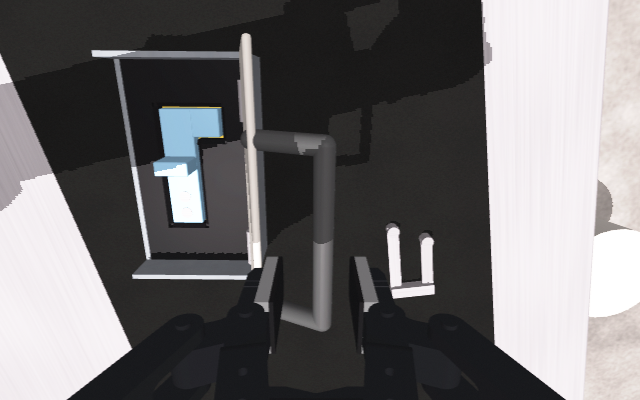

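The bar is at column 323, between the fingers at columns 270 and 365. Descend and grip.

apply_moves(targets=[{"translation": [0, 0.02, 0.3], "twist": 0, "hand": 0.35}, {"translation": [0, 0.02, 0.3], "twist": 0, "hand": 0.35}, {"translation": [0, 0, 0], "twist": 0, "hand": 0.35}, {"translation": [0, 0, 0], "twist": 0, "hand": 0}, {"translation": [0, 0, 0], "twist": 0, "hand": 0}, {"translation": [0, 0, 0], "twist": 0, "hand": 0}, {"translation": [0, 0, 0], "twist": 0, "hand": 0}])

```text
time: 24.4
tool_pos: [0.6306, 0.1315, 0.2276]
tool_rot: [-0.0, 0.772, 0.635, 0.0]
contact_force: [-3.6, 0.0, -0.3]
gripper_width: 0.115
grasp_force: 58.7
```

```bash
python3 - <<'E'
from h import *
st()
C=[.5037,.1541,-.1967];p=np.array(state()["tool_pos"])
u=np.array([np.cos(C[2]),np.sin(C[2])])
X=(p[:2]-C[:2])@u-.0625; Z=p[2]-.003-.082
print("r",np.hypot(X,Z),"a",np.arctan2(Z,-X)-.248)
a0=np.arctan2(Z,-X)-.248; r=.1506; A=np.linspace(a0,0,25)
for i in range(24):
    f=lambda a:np.array([-r*np.cos(a+.248),r*np.sin(a+.248)])
    d=f(A[i+1])-f(A[i]); print((d*[10,-10]).round(3).tolist())
E
```

```text
t 24.4 pos [0.6306 0.1315 0.2276] yaw 1.377 F [-3.6  0.  -0.3] w 0.115 g 58.7 tilt [ 0.  0. -1.] j [0.09 0.11 1.59 0.   1.44 0.28]
r 0.1572437613006988 a 1.7585025668489684
[-0.102, -0.043]
[-0.105, -0.035]
[-0.107, -0.028]
[-0.109, -0.02]
[-0.11, -0.012]
[-0.11, -0.004]
[-0.11, 0.004]
[-0.11, 0.013]
[-0.108, 0.021]
[-0.107, 0.028]
[-0.104, 0.036]
[-0.101, 0.044]
[-0.098, 0.051]
[-0.094, 0.058]
[-0.089, 0.065]
[-0.084, 0.071]
[-0.079, 0.077]
[-0.073, 0.083]
[-0.067, 0.088]
[-0.06, 0.092]
[-0.053, 0.097]
[-0.046, 0.1]
[-0.039, 0.103]
[-0.031, 0.106]
```

apply_moves(targets=[{"translation": [0, -0.1, -0.04], "twist": 0, "hand": 0}, {"translation": [0, -0.105, -0.035], "twist": 0, "hand": 0}, {"translation": [0, -0.107, -0.028], "twist": 0, "hand": 0}, {"translation": [0, -0.109, -0.02], "twist": 0, "hand": 0}, {"translation": [0, -0.11, -0.01], "twist": 0, "hand": 0}, {"translation": [0, -0.11, -0.004], "twist": 0, "hand": 0}, {"translation": [0, -0.11, 0.004], "twist": 0, "hand": 0}, {"translation": [0, -0.11, 0.013], "twist": 0, "hand": 0}])

```text
time: 25.2
tool_pos: [0.548, 0.1482, 0.2441]
tool_rot: [0.003, 0.772, 0.635, 0.004]
contact_force: [3.6, -0.6, 9.6]
gripper_width: 0.111
grasp_force: 61.5
```

apply_moves(targets=[{"translation": [0, -0.108, 0.02], "twist": 0, "hand": 0}, {"translation": [0, -0.107, 0.028], "twist": 0, "hand": 0}, {"translation": [0, -0.104, 0.036], "twist": 0, "hand": 0}, {"translation": [0, -0.1, 0.044], "twist": 0, "hand": 0}, {"translation": [0, -0.098, 0.05], "twist": 0, "hand": 0}, {"translation": [0, -0.094, 0.058], "twist": 0, "hand": 0}, {"translation": [0, -0.09, 0.065], "twist": 0, "hand": 0}, {"translation": [0, -0.084, 0.07], "twist": 0, "hand": 0}])

```text
time: 26.0
tool_pos: [0.4689, 0.1642, 0.2057]
tool_rot: [0.0, 0.772, 0.636, 0.002]
contact_force: [-4.9, 1.3, 12.5]
gripper_width: 0.112
grasp_force: 67.1
```

```bash
python3 - <<'E'
from h import *
st()
print(np.round(bar(1.7585*8/24,[.5037,.1541,-.1967]),4))
E
```

```text
t 26.0 pos [0.4689 0.1642 0.2057] yaw 1.377 F [-4.9  1.3 12.5] w 0.112 g 67.1 tilt [ 0.003  0.003 -1.   ] j [ 0.19 -0.23  1.96  0.    1.41  0.38]
[0.4658 0.1617 0.1966 1.3741]
```

apply_moves(targets=[{"translation": [0, -0.079, 0.077], "twist": 0, "hand": 0}, {"translation": [0, -0.075, 0.083], "twist": 0, "hand": 0}, {"translation": [0, -0.068, 0.088], "twist": 0, "hand": 0}, {"translation": [0, -0.06, 0.092], "twist": 0, "hand": 0}, {"translation": [0, -0.055, 0.097], "twist": 0, "hand": 0}, {"translation": [0, -0.046, 0.1], "twist": 0, "hand": 0}, {"translation": [0, -0.039, 0.103], "twist": 0, "hand": 0}, {"translation": [0, -0.031, 0.106], "twist": 0, "hand": 0}])

```text
time: 26.8
tool_pos: [0.4224, 0.1736, 0.1277]
tool_rot: [-0.003, 0.772, 0.635, -0.0]
contact_force: [-7.4, 6.7, 5.9]
gripper_width: 0.112
grasp_force: 72.3
```

apply_moves(targets=[{"translation": [0, 0, 0.03], "twist": 0, "hand": 0}, {"translation": [0, 0, 0], "twist": 0, "hand": 0}, {"translation": [0, 0, 0], "twist": 0, "hand": 0}])

```text
time: 27.1
tool_pos: [0.4216, 0.1737, 0.1245]
tool_rot: [-0.004, 0.772, 0.635, -0.001]
contact_force: [-10.3, 6.4, 6.5]
gripper_width: 0.112
grasp_force: 72.5
```

```bash
python3 - <<'E'
from h import *
st()
print(np.round(bar(0,[.5037,.1541,-.1967]),4))
E
```

```text
t 27.1 pos [0.4216 0.1737 0.1245] yaw 1.377 F [-10.3   6.4   6.5] w 0.112 g 72.5 tilt [ 0.003 -0.007 -1.   ] j [ 0.22 -0.25  2.11  0.01  1.28  0.42]
[0.4218 0.1704 0.122  1.3741]
```

apply_moves(targets=[{"translation": [0, 0, 0.03], "twist": 0, "hand": 0}, {"translation": [0, 0, 0], "twist": 0, "hand": 0}])

```text
time: 27.3
tool_pos: [0.4217, 0.1738, 0.1242]
tool_rot: [-0.004, 0.772, 0.636, -0.002]
contact_force: [-19.8, 4.1, 22.9]
gripper_width: 0.114
grasp_force: 74.2
```

apply_moves(targets=[{"translation": [0, 0, 0.03], "twist": 0, "hand": 0}, {"translation": [0, 0, 0], "twist": 0, "hand": 0}])

```text
time: 27.5
tool_pos: [0.4217, 0.1739, 0.1235]
tool_rot: [-0.005, 0.772, 0.636, -0.003]
contact_force: [-25.7, 2.5, 34.8]
gripper_width: 0.116
grasp_force: 76.6
```

apply_moves(targets=[{"translation": [0, 0, 0], "twist": 0, "hand": 0.5}, {"translation": [0, 0, 0], "twist": 0, "hand": 0.5}, {"translation": [0, 0, 0], "twist": 0, "hand": 0.5}, {"translation": [0, 0, 0], "twist": 0, "hand": 0.5}, {"translation": [0, 0, -0.2], "twist": 0, "hand": 0.5}, {"translation": [0, 0, -0.45], "twist": 0, "hand": 0.5}, {"translation": [0, 0, -0.45], "twist": 0, "hand": 0.5}, {"translation": [0, 0, -0.45], "twist": 0, "hand": 0.5}])

```text
time: 28.3
tool_pos: [0.4241, 0.1715, 0.2737]
tool_rot: [-0.0, 0.772, 0.635, -0.001]
contact_force: [0.5, -0.2, -0.3]
gripper_width: 0.496
grasp_force: 0.0
```

```bash
python3 - <<'E'
from h import *
st();look("wrist","side")
cal=get_calibration("wrist");x,y,t=.5037,.1541,-.1967
for a in (0,.05,.1):
    f=lambda px,py,pz:(lambda X,Z:[x+np.cos(t)*X-np.sin(t)*py,y+np.sin(t)*X+np.cos(t)*py,Z])(.0625+px*np.cos(a)+pz*np.sin(a),.082-px*np.sin(a)+pz*np.cos(a))
    print(a,proj("",[f(-.126,.109,.0025),f(-.126,-.109,.0025),f(-.146,.055,.037),f(-.146,-.055,.037)],cal).round(0).tolist())
E
```

```text
t 28.3 pos [0.4241 0.1715 0.2737] yaw 1.377 F [ 0.5 -0.2 -0.3] w 0.496 g 0.0 tilt [-0.001 -0.002 -1.   ] j [ 0.22 -0.38  1.96  0.    1.56  0.42]
pics/wrist_10.png
pics/side_11.png
0 [[330.0, 54.0], [327.0, 284.0], [306.0, 125.0], [306.0, 252.0]]
0.05 [[331.0, 53.0], [327.0, 288.0], [308.0, 126.0], [309.0, 256.0]]
0.1 [[332.0, 53.0], [328.0, 291.0], [311.0, 127.0], [311.0, 260.0]]
```

View pics/wrist_10.png

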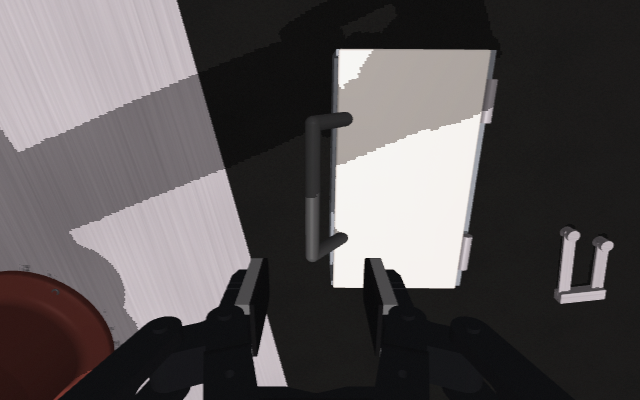

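The flap looks closed, with corners at (335,50) and (332,287). I'll check by touching it with shut fingertips near its front, which measures its height and presses it home.

```bash
python3 - <<'E'
from h import *
x,y,t=.5037,.1541,-.1967;X=-.035
plan((x+np.cos(t)*X,y+np.sin(t)*X,.2,tyaw()),(x+np.cos(t)*X,y+np.sin(t)*X,.12,tyaw()))
E
```

```text
[-0.016, 0.216, 0.403, -0.0]
[-0.016, 0.216, 0.403, -0.0]
--
[0.0, 0.0, 0.4, -0.0]
[0.0, 0.0, 0.4, -0.0]
--
```

apply_moves(targets=[{"translation": [0, 0.22, 0], "twist": 0, "hand": 0}, {"translation": [0, 0.22, 0], "twist": 0, "hand": 0}, {"translation": [0, 0, 0.4], "twist": 0, "hand": 0}, {"translation": [0, 0, 0.4], "twist": 0, "hand": 0}, {"translation": [0, 0, 0.4], "twist": 0, "hand": 0}, {"translation": [0, 0, 0.3], "twist": 0, "hand": 0}, {"translation": [0, 0, 0], "twist": 0, "hand": 0}])

```text
time: 29.1
tool_pos: [0.4636, 0.1623, 0.1166]
tool_rot: [-0.003, 0.772, 0.635, -0.005]
contact_force: [-0.4, -0.3, -0.5]
gripper_width: 0.003
grasp_force: 0.0
```

apply_moves(targets=[{"translation": [0, 0, 0.03], "twist": 0, "hand": 0}, {"translation": [0, 0, 0.03], "twist": 0, "hand": 0}, {"translation": [0, 0, 0], "twist": 0, "hand": 0}])

```text
time: 29.4
tool_pos: [0.469, 0.1635, 0.1185]
tool_rot: [0.001, 0.772, 0.635, 0.001]
contact_force: [0.0, -0.0, 0.4]
gripper_width: -0.006
grasp_force: 0.0
```

apply_moves(targets=[{"translation": [0, 0, 0.03], "twist": 0, "hand": 0}, {"translation": [0, 0, 0.03], "twist": 0, "hand": 0}, {"translation": [0, 0, 0], "twist": 0, "hand": 0}])

```text
time: 29.7
tool_pos: [0.4677, 0.1633, 0.1106]
tool_rot: [-0.0, 0.772, 0.635, -0.0]
contact_force: [-0.0, -0.2, 0.7]
gripper_width: 0.001
grasp_force: 0.0
```

apply_moves(targets=[{"translation": [0, 0, 0.03], "twist": 0, "hand": 0}, {"translation": [0, 0, 0], "twist": 0, "hand": 0}])

```text
time: 29.9
tool_pos: [0.4681, 0.1634, 0.1104]
tool_rot: [-0.0, 0.772, 0.635, -0.001]
contact_force: [-7.7, -2.1, 15.2]
gripper_width: -0.002
grasp_force: 7.3
```

apply_moves(targets=[{"translation": [0, 0, 0.03], "twist": 0, "hand": 0}, {"translation": [0, 0, 0], "twist": 0, "hand": 0}])

```text
time: 30.1
tool_pos: [0.4682, 0.1634, 0.1102]
tool_rot: [-0.0, 0.772, 0.636, -0.001]
contact_force: [-16.3, -3.8, 30.4]
gripper_width: 0.003
grasp_force: 15.3
```

apply_moves(targets=[{"translation": [0, 0, -0.3], "twist": 0, "hand": 0}, {"translation": [0, 0, -0.45], "twist": 0, "hand": 0}, {"translation": [0, 0, -0.45], "twist": 0, "hand": 0}, {"translation": [0, 0, -0.4], "twist": 0, "hand": 0}, {"translation": [0, 0, 0], "twist": 0, "hand": 0}])

```text
time: 30.6
tool_pos: [0.471, 0.164, 0.2728]
tool_rot: [0.003, 0.772, 0.635, 0.006]
contact_force: [0.1, 0.1, 0.1]
gripper_width: 0.0
grasp_force: 0.0
```

The flap holds rigidly at the closed height: the plate top is at about 88 mm and moved less than 1 mm under 30 N. Nothing is touching it now, so I'm handing in.

```bash
python3 -c "
from h import *
st();print(job_done())"
```

```text
t 30.6 pos [0.471  0.164  0.2728] yaw 1.377 F [0.1 0.1 0.1] w 0.0 g 0.0 tilt [ 0.005  0.012 -1.   ] j [ 0.19 -0.28  1.88  0.    1.52  0.38]
the job is handed in; nothing more can be done
None
```

The latch is pressed home in the cutout, fin up, and the flap is closed and released. The job was handed in at about 31 s, with the egg, plug and clip untouched; the hand-in returned no verdict.

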